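Lock the strongbox: fold the hasp strap over and click the shackle home

TASK

Lock the workshop's strongbox: fold the hasp strap flat over the brass lock block, then take the U-shaped steel shackle from its wooden rest, straddle the strap with it and put its two legs into the two bores of the lock block. Press it down until the hidden pawls click and it stays down by itself when you let go, but feel for the click and stop soon after it: pushing with more than 30 N damages the lock. Leave the other things where they are.

Things in the scene. Friction and masses are not known exactly. Their poses are not given: they have to be found in the camera images.
- strongbox: Grey steel strongbox, bolted down, with the brass lock block on its front and the hasp strap on its lid. Origin on the bench under the centre of the lock block; x points from the block to the box behind it, y along the line of the two bores, z up. The lid (130 x 174 mm, 64 mm high) begins 22 mm behind the block's centre.
- lock_top (a point): Centre of the top face of the brass lock block (44 mm along x, 70 mm along y), 70 mm above the bench; axes as strongbox. At y = +18 and -18 mm two upright bores, 12 mm wide, take the shackle's legs. Their tips go down freely at first, then (8 to 24 mm below the top face) meet a lift spring: 3 N, rising to 6.5 N over 20 mm.
- bore (a point): Mouth of the bore at y = +18 mm. 20 mm below the first touch of the lift spring two pawls snap into the legs: tips then 28 to 44 mm deep; this differs from lock to lock and cannot be seen. The push rises to 8 to 13 N just before the click and drops to about 5 N; 1 to 2 mm deeper a stiff bumper begins (14 N per mm). Unclicked, the spring lifts the shackle again. Over 30 N breaks the lock.
- strap (a joint): Angle of the hasp strap in rad: 0 = folded down flat over the lock block, growing as it is lifted (0.6 to 1.1 at the start). Its hinge is stiff (0.05 N m): the strap stays where it is left.
- strap_hinge (a point): Axis of the strap's hinge, 34 mm behind the centre of the lock block (+x) and 72.5 mm above the bench; the axis runs along y of the lock block. Its axes are those of lock_top.
- strap_end (a point): Upper face of the free end of the steel hasp strap (62 mm long from its hinge, 16 mm wide, 3.5 mm thick, with a short turned-down lip at the end). Folded down it lies along x of the lock block between the two bores, its upper face 74 mm above the bench. Its x axis points from the free end to the hinge, its z axis out of the upper face.
- shackle_bar (a point): Centre of the straight top bar of the loose U-shaped steel shackle (about 0.12 kg): bar 46 mm long (its y), 10 mm thick (x), 10 mm high (z); to be gripped from above across its thickness. It starts upright in the rest, this point 95 mm above the bench. Two legs 10 mm thick hang at y = +18 and -18 mm; their tips are 87 mm below. The same after half a turn about z.
- shackle_tips (a point): Point midway between the lower tips of the shackle's two legs, 87 mm below shackle_bar; same axes. The tips are tapered from 10 to 5.4 mm over the last 9 mm.
- rest: Fixed wooden rest, 50 x 80 x 30 mm (x, y, z), origin at the centre of its underside: two bores 13 mm wide and 22 mm deep at y = +18 and -18 mm hold the shackle's legs loosely. It stands left or right of the strongbox.
- charcoal: Loose black charcoal block, 58 x 88 x 30 mm, origin at the centre of its underside; a bystander, on the other side of the strongbox from the rest.
- solder_tin: Loose round tin, 52 mm wide and 20 mm high, standing on the back of the strongbox's lid; a bystander. Origin at the centre of its underside.
- flux_bottle: Loose plastic bottle, 43 mm wide and 105 mm high; a bystander. Origin at the centre of its underside.
- pliers: Loose pliers, 154 mm long, lying on the bench; a bystander. Origin at the centre of the underside.
- pencil: Loose pencil stub, 105 mm long, lying on the bench; a bystander. Origin at the centre of the underside.
- shackle: The same loose shackle: its origin is the point midway between the leg tips (as shackle_tips).
- hammer: Loose hammer with a wooden handle, 218 mm long, lying at the right of the bench; a bystander. Origin at the centre of its underside.
- calliper: Loose steel calliper, 156 mm long, lying at the right of the bench; a bystander. Origin at the centre of its underside.
Mind the look-alikes: they are no part of the job. There is more than one size of the shackle; the job needs the smallest.

How it is judged:
On the way, in this order (a step that is already met when the one before it is completed fails the run):
1. the hasp strap is folded down flat over the lock block (value of joint strap below 0.1 rad), for 0.2 s.
2. the shackle's legs have entered the two bores over the folded strap (value of joint strap below 0.1 rad and z of shackle_tips in the frame of lock_top below -0.006 m and horizontal distance between shackle_tips and lock_top below 0.005 m and angle between shackle_tips's own z axis and vertical below 0.12 rad and angle between the y axis of shackle_tips and the y axis of lock_top, either way round below 0.2 rad), for 0.1 s.
At the end, for the whole second after the job is handed in: The strap lies folded (angle under 0.1 rad) and the shackle is latched in the lock block, upright (within 0.12 rad), at rest and not held: the tips of its legs stay more than 26 mm below the block's top face (unlatched, the spring lifts them above that) and midway between the bores within 5 mm (value of joint strap below 0.1 rad and z of shackle_tips in the frame of lock_top below -0.026 m and horizontal distance between shackle_tips and lock_top below 0.005 m and angle between shackle_tips's own z axis and vertical below 0.12 rad and angle between the y axis of shackle_tips and the y axis of lock_top, either way round below 0.2 rad and linear speed of shackle below 0.01 m/s); the robot touches nothing.
It fails at once if more than 30 N between the shackle and the lock (damages it) (contact force between shackle and strongbox above 30 N).
It fails at once if a bystander (charcoal block, tin, bottle, pliers, pencil, hammer, calliper) is moved by more than 30 mm (distance of any of charcoal, solder_tin, flux_bottle, pliers, pencil, hammer, calliper from where it was at the start of the episode above 0.03 m).
It also fails if it takes over 64 s, if anything falls off the work surface, if the arm or the gripper's body presses on something with over 40 N, if the wrist force passes 120 N, or if a joint passes its speed limit or range.

ROBOT

A 7-joint arm with a two-finger parallel gripper is mounted at the origin on a cart in front of the work surface, level with it; the furniture and walls round the work are solid. World frame = base frame: x ahead of the robot, y to its left, z up, the work surface at z = 0. Lengths are in m, angles in rad, forces in N, time in s.
With the tool pointing down it reaches from about 0.425 to 0.925 m from the base axis. Payload 6.8 kg.
Tool frame: the origin (TCP) lies midway between the tips of the shut fingers; the grasp point (between the pads) lies 19 mm behind it; z points along the fingers, y is the line along which they close (so a half turn about z gives the same grasp; the last joint's range is limited). The gripper opens to 88 mm and grips with 3 to 60 N. Pads are 20 mm wide; open, the fingers measure 115 mm over their backs; the gripper's body (75 mm by 178 mm) begins 61 mm behind the grasp point.
Start: joints at [1.192, 0.477, 0.022, 1.555, -0.011, 1.109, -0.083], TCP at [0.181, -0.65, 0.223] pointing down, gripper open.
Joint ranges: [-2.96, 2.96], [-0.34, 2.1], [-1.41, 1.46], [0.24, 2.44], [-1.37, 4.51], [0.17, 1.92], [-2.96, 2.96]. Speed limits (rad/s): [2.39, 2.39, 3.14, 3.14, 3.14, 3.14, 3.14].

INTERFACE

Orientations are given as a rotation vector (axis times angle).
In Python, from rig import robot gives the robot as it stands. Calls block until the motion is done:
- robot.movep(position, orientation): joint-space move of the TCP to a pose.
- robot.move_l(position, vel=0.15, rotation=None, guard=None): straight line of the TCP; rotation=None keeps the orientation; vel is the mean speed in m/s. With guard (N) it stops when the force on the tool has changed by that much, and returns True; else False.
- robot.goto_joints(angles): joint-space move.
- robot.move_gripper(opening, grip_force=None): finger opening in m; grip_force is the grip in N (None keeps the last); returns when the fingers have stopped.
- robot.wait(seconds).
- robot.inverse_kinematics(position, orientation): joint angles nearest the present ones, or None.
- robot.state(): the state.
- robot.grab_frame(name): name is "side" or "top"; returns the picture (420x560x3 uint8, red, green, blue); there is no depth.
- robot.calibration(name): a dict with "fx", "fy", "cx", "cy" (pixels), "dist" ([k1, k2, p1, p2, k3] as OpenCV has them; the pictures are not rectified), "rvec" (rotation vector, rad) and "tvec" (3), from world to camera coordinates, as OpenCV has them. Camera axes: x right, y down, z forward; pixel columns grow to the right and rows downward; lengths in m; the calibration is good to about 2 mm. A picture is of the moment at which its call begins. calibration takes no time and is no camera call.
A pose or a line that the arm cannot do raises robot.MotionError and nothing moves.
- robot.finish_job(): hands the job in; it is judged then, once.
The state is a dict: "clock": time; "joint_pos": joint angles; "dq": joint speeds; "tau": joint torques, N m; "eef_pos": TCP position; "eef_rot": TCP orientation; "force": force on the tool from outside, world axes, zero at the start; "ft_torque": the same for the moment, N m; "opening": finger opening in m; "finger_force": force on a finger pad.
Only numpy, scipy, OpenCV 4.12 (cv2) and the standard library are available. Lean on these libraries where they do the work, as an engineer would, in place of code of your own. Each camera call takes 0.05 s, during which the arm holds its last target. There are 200 camera calls.

## Working session

There is one attempt and no reset: what is moved stays moved. The work goes in short steps, each a Python script; the robot and the scene stay as the last script left them, time stands still between calls to the robot, and variables do not carry over. Pictures are saved under pics/ and viewed, at most 10 in all, crops included, and the job is handed in when it is done.

```bash
mkdir -p pics; ls; python3 - <<'E'
from rig import robot
import cv2
for n in("side","top"):
    cv2.imwrite(f"pics/{n}0.png",robot.grab_frame(n)[:,:,::-1]); print(robot.calibration(n))
s=robot.state();print({k:s[k] for k in("clock","eef_pos","eef_rot","opening","force")})
E
```

```text
pics
{'fx': 396.43377729772214, 'fy': 396.43377729772214, 'cx': 280.2736681640897, 'cy': 200.68542188206538, 'dist': array([-0.08982797,  0.        ,  0.        ,  0.        ,  0.        ]), 'rvec': array([ 0.83567653, -2.44100328,  1.24795238]), 'tvec': array([0.32181761, 0.33573606, 0.80530633])}
{'fx': 466.5600966752232, 'fy': 466.5600966752232, 'cx': 278.3767710539613, 'cy': 208.26856983683922, 'dist': array([0.05553467, 0.        , 0.        , 0.        , 0.        ]), 'rvec': array([ 2.09034007, -2.13070088,  0.23644957]), 'tvec': array([-0.16971261,  0.54454671,  0.99125361])}
{'clock': 0.1, 'eef_pos': array([ 0.18042413, -0.64991468,  0.22182004]), 'eef_rot': array([-3.11132550e+00, -4.23840549e-01,  4.88823923e-04]), 'opening': 0.08793997957269017, 'force': array([-0.34954754, -0.56234299, -0.0065258 ])}
```

View pics/top0.png

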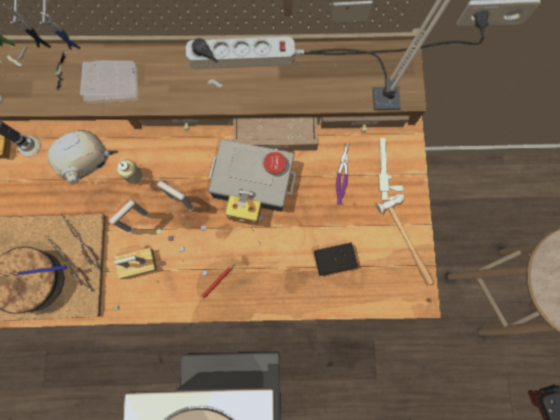

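View pics/side0.png

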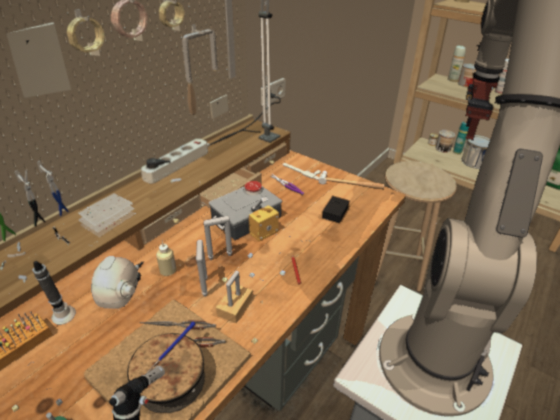

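The top view shows the yellow lock block at about (243,208), the rest with the small shackle at (135,263), and two larger look-alike shackles at (128,212) and (175,195). The side view has the block at (264,221) and the rest at (235,300). I'll zoom in on both.

```bash
python3 - <<'E'
import cv2,numpy as np
t=cv2.imread("pics/top0.png");s=cv2.imread("pics/side0.png")
a=cv2.resize(t[170:290,100:300],(800,480),interpolation=cv2.INTER_CUBIC)
cv2.imwrite("pics/tc.png",a)
b=cv2.resize(s[175:325,185:385][:,:],(800,600),interpolation=cv2.INTER_CUBIC)
cv2.imwrite("pics/sc.png",b)
E
```

```text
(no output)
```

View pics/tc.png

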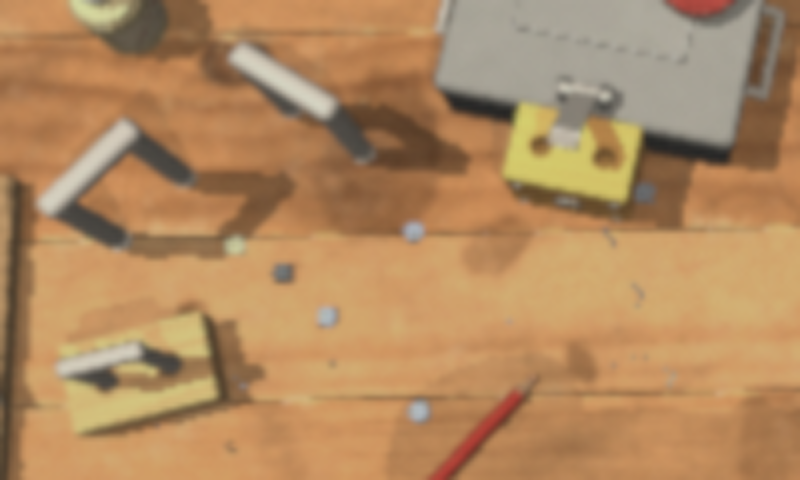

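View pics/sc.png

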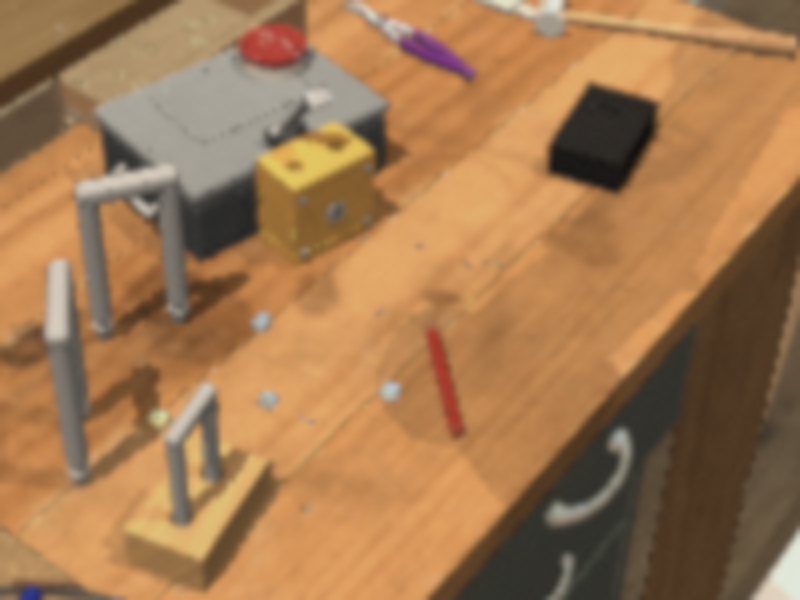

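Top crop: bores at (541,145) and (605,156), raised strap end at (566,135), small bar from (60,368) to (142,350). Side crop: bores at (295,165) and (337,142), strap end at (318,97), bar from (172,437) to (210,392).

```bash
cat >h.py <<'E'
import cv2,numpy as np
from rig import robot
def cam(n):
    c=robot.calibration(n);K=np.array([[c['fx'],0,c['cx']],[0,c['fy'],c['cy']],[0,0,1]])
    R=cv2.Rodrigues(c['rvec'])[0];return K,c['dist'],R,c['tvec']
def ray(n,p):
    K,d,R,t=cam(n);u=cv2.undistortPoints(np.array([[p]],float),K,d)[0,0]
    return -R.T@t,R.T@np.array([u[0],u[1],1])
def onz(n,p,z):
    o,d=ray(n,p);return o+d*(z-o[2])/d[2]
def tri(pt,ps):
    A=np.zeros((3,3));b=np.zeros(3)
    for n,p in(("top",pt),("side",ps)):
        o,d=ray(n,p);d=d/np.linalg.norm(d);M=np.eye(3)-np.outer(d,d);A+=M;b+=M@o
    return np.linalg.solve(A,b)
def px(n,P):
    K,d,R,t=cam(n);return cv2.projectPoints(np.array(P,float).reshape(-1,1,3),cv2.Rodrigues(R)[0],t,K,d)[0][:,0]
E
python3 - <<'E'
from h import *
np.set_printoptions(precision=4,suppress=True)
T=lambda x,y:((x+.5)/4-.5+100,(y+.5)/4-.5+170)
S=lambda x,y:((x+.5)/4-.5+185,(y+.5)/4-.5+175)
for nm,a,b,z in(("boreL",(541,145),(295,165),.07),("boreR",(605,156),(337,142),.07),("strap",(566,135),(318,97),.11),("barL",(62,367),(174,440),.1),("barR",(141,351),(209,392),.1)):
    print(nm,tri(T(*a),S(*b)),onz("top",T(*a),z),onz("side",S(*b),z))
# masks
t=cv2.imread("pics/top0.png");hsv=cv2.cvtColor(t,cv2.COLOR_BGR2HSV)
print("hsv block",hsv[205,248],hsv[214,240],"rest",hsv[270,140],"wood",hsv[230,200],"bar",hsv[260,125],"blockfront",hsv[219,240])
for nm,(x0,y0,x1,y1),m in(("block",(218,185,270,228),(hsv[...,0]>22)&(hsv[...,0]<32)&(hsv[...,1]>110)&(hsv[...,2]>185)),
                        ("bar",(110,252,145,268),(hsv[...,1]<60)&(hsv[...,2]>150))):
    k=np.zeros(m.shape,np.uint8);k[y0:y1,x0:x1]=m[y0:y1,x0:x1]
    cs=max(cv2.findContours(k,0,1)[0],key=cv2.contourArea);h=cv2.convexHull(cs)
    r=cv2.minAreaRect(h);z=.07 if nm=="block" else .1
    P=np.array([onz("top",q,z)[:2] for q in cv2.boxPoints(r)]);print(nm,r,P.mean(0),P)
E
```

```text
boreL [ 0.5458 -0.0834  0.0678] [ 0.5462 -0.0831  0.07  ] [ 0.5431 -0.0815  0.07  ]
boreR [ 0.5382 -0.1193  0.0698] [ 0.5392 -0.1187  0.07  ] [ 0.5368 -0.1194  0.07  ]
strap [ 0.5396 -0.101   0.118 ] [ 0.5423 -0.1     0.11  ] [ 0.5456 -0.1098  0.11  ]
barL [0.4241 0.165  0.0937] [0.425  0.1639 0.1   ] [0.418  0.1683 0.1   ]
barR [0.4329 0.1256 0.092 ] [0.4324 0.1235 0.1   ] [0.4269 0.1308 0.1   ]
hsv block [ 23 133 199] [ 26 127 211] rest [ 21 109 210] wood [ 14 128 196] bar [ 21  27 200] blockfront [ 16  69 122]
block ((242.38461303710938, 207.57691955566406), (30.790233612060547, 18.238800048828125), 11.309932708740234) [ 0.5421 -0.0998] [[ 0.5292 -0.0624]
 [ 0.5699 -0.0702]
 [ 0.5548 -0.1376]
 [ 0.5143 -0.1292]]
bar ((124.05853271484375, 259.273193359375), (4.330267906188965, 20.8132266998291), 77.90524291992188) [0.4289 0.1457] [[0.4293 0.1677]
 [0.4375 0.1261]
 [0.4286 0.1237]
 [0.4204 0.1653]]
```

```bash
cat >>h.py <<'E'
from scipy.spatial.transform import Rotation as Ro
np.set_printoptions(precision=4,suppress=True)
B=np.array([.542,-.1003]);BY=-.20   # lock block centre, yaw
G=np.array([.4280,.1460]);GY=.195   # shackle in rest
def down(phi):
    c,s=np.cos(phi),np.sin(phi)
    return Ro.from_matrix(np.array([[-s,c,0],[c,s,0],[0,0,-1]]).T@np.eye(3)).as_rotvec() if 0 else Ro.from_matrix(np.column_stack([[-s,c,0],[c,s,0],[0,0,-1]])).as_rotvec()
def blk(x,y=0):
    c,s=np.cos(BY),np.sin(BY);return B+np.array([c*x-s*y,s*x+c*y])
def st():
    s=robot.state();print("t",round(s['clock'],2),s['eef_pos'],"F",s['force'],"op",round(s['opening'],4),"ff",s['finger_force']);return s
E
sed -i 's/^    return Ro.*if 0 else /    return /' h.py
python3 - <<'E'
from h import *
for k in(0,np.pi):
    for nm,p,z,y in(("press",blk(-2e-3),.16,BY),("press",blk(-2e-3),.074,BY),("grip",G,.076,GY),("lift",G,.27,GY),("ins",B,.27,BY),("in",B,.09,BY)):
        print(nm,k,robot.inverse_kinematics([*p,z],down(y-k)))
print(Ro.from_rotvec(robot.state()['eef_rot']).as_matrix())
for q in((111,222),(132,201),(160,182),(183,197)): print(onz("top",q,.14))
E
```

```text
press 0 [ 0.4939  0.3926 -0.5281  1.8919  0.2446  0.9208 -0.3504]
press 0 [ 0.4546  0.5101 -0.489   1.9538  0.34    0.7584 -0.4315]
grip 0 [ 0.4923  0.6546 -1.2137  2.1422  0.8017  0.9172 -1.0047]
lift 0 [ 0.5632  0.1923 -1.1252  1.9499  0.1932  1.1154 -0.4456]
ins 0 [ 0.5254  0.279  -0.551   1.7681  0.1594  1.139  -0.2754]
in 0 [ 0.4628  0.4896 -0.4981  1.9398  0.3218  0.7903 -0.4151]
press 3.141592653589793 [-0.7975  0.7114  1.2778  1.9707 -0.7861  1.0831 -2.5087]
press 3.141592653589793 [-0.7578  0.9231  1.2646  2.0301 -1.0519  1.0668 -2.3093]
grip 3.141592653589793 [ 0.475   0.6332 -1.1837  2.1429  0.7774  0.8966  2.158 ]
lift 3.141592653589793 [ 0.6111  0.2127 -1.188   1.9483  0.219   1.1224  2.6715]
ins 3.141592653589793 [-0.8602  0.4932  1.294   1.8487 -0.5113  1.1961 -2.7404]
in 3.141592653589793 [-0.7616  0.8847  1.2667  2.0167 -1.0022  1.0676 -2.3458]
[[ 0.9636  0.2675 -0.0005]
 [ 0.2675 -0.9636  0.0015]
 [-0.0001 -0.0016 -1.    ]]
[0.5012 0.1633 0.14  ]
[0.5445 0.123  0.14  ]
[0.5844 0.067  0.14  ]
[0.5512 0.0185 0.14  ]
```

```bash
python3 - <<'E'
from h import *
T=lambda x,y:((x+.5)/4-.5+100,(y+.5)/4-.5+170)
S=lambda x,y:((x+.5)/4-.5+185,(y+.5)/4-.5+175)
print(tri(T(47,207),S(60,330)),tri(T(128,128),S(60,268)),tri(T(240,55),S(85,190)))
robot.move_gripper(0.0,20)
robot.movep([*blk(-.002),.17],down(BY)); st()
g=robot.move_l([*blk(-.002),.071],vel=.06,guard=10); print(g); st()
robot.move_l([*blk(-.002),.16],vel=.2)
for n in("side","top"): cv2.imwrite(f"pics/{n}1.png",robot.grab_frame(n)[:,:,::-1])
st()
a=cv2.imread("pics/top1.png")[170:270,190:290];b=cv2.imread("pics/side1.png")[180:280,220:320]
cv2.imwrite("pics/c1.png",cv2.resize(np.hstack([a,b]),(800,400),interpolation=cv2.INTER_CUBIC))
E
```

```text
[0.5041 0.1664 0.1277] [0.546  0.1281 0.123 ] [0.5843 0.0706 0.1249]
t 3.79 [ 0.5399 -0.1014  0.1699] F [-0.1747  0.4154 -1.0456] op 0.0002 ff 0.0
True
t 4.68 [ 0.5371 -0.0992  0.1219] F [-1.4208 -0.0895  1.8028] op 0.0006 ff 0.6177747959271684
t 5.12 [ 0.5395 -0.1     0.1591] F [ 0.3363 -0.5872 -0.0153] op 0.0003 ff 0.0
```

View pics/c1.png

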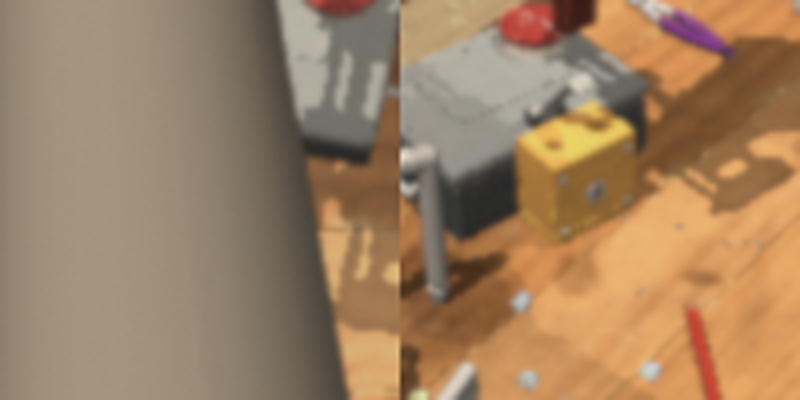

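Side view: the strap is still raised (end at about (578,88) in the crop), so the guard tripped on first contact. The top view of the block is hidden by the arm. Pressing again, slower and with a looser guard.

```bash
python3 - <<'E'
from h import *
robot.move_l([*blk(-.002),.124],vel=.15)
g=robot.move_l([*blk(-.004),.0715],vel=.035,guard=22); print(g); st()
robot.wait(.3); s=st()
E
```

```text
True
t 6.84 [ 0.5378 -0.0994  0.0744] F [-2.4242 -0.0183  8.8737] op 0.0005 ff 4.433918668655679
t 7.14 [ 0.5378 -0.0995  0.0744] F [-1.7845 -0.3622  9.2166] op 0.0001 ff 4.594323628116399
```

```bash
python3 - <<'E'
from h import *
G=np.array([.4265,.1468])
robot.move_l([*blk(-.004),.20],vel=.25)
robot.movep([*G,.2],down(GY))
robot.move_gripper(.05,8)
print(robot.move_l([*G,.077],vel=.12,guard=10)); st()
robot.move_gripper(0,8); st()
for n in("side","top"): cv2.imwrite(f"pics/{n}2.png",robot.grab_frame(n)[:,:,::-1])
a=cv2.imread("pics/top2.png")[170:290,90:290];b=cv2.imread("pics/side2.png")[180:300,185:385]
cv2.imwrite("pics/c2.png",cv2.resize(np.hstack([a,b]),(800,240),interpolation=cv2.INTER_CUBIC))
E
```

```text
False
t 10.93 [0.427  0.1471 0.0776] F [1.2001 0.2668 0.6778] op 0.0503 ff 0.0
t 11.62 [0.4266 0.1468 0.077 ] F [-0.1297  0.1582  0.5518] op 0.0102 ff 7.990909516811371
```

View pics/c2.png

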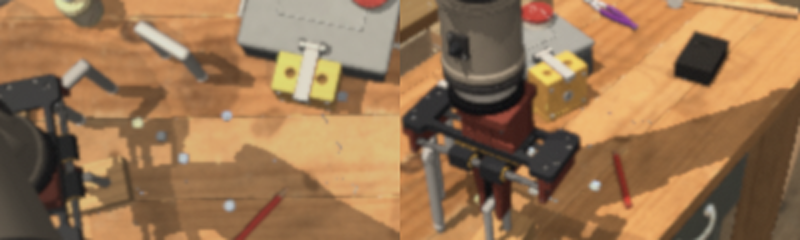

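The strap lies flat (top crop, about (310,70)), and the bar is gripped with an opening of 10.2 mm. Now I'll lift, carry it above the block and look.

```bash
python3 - <<'E'
from h import *
robot.move_gripper(0,60); G=robot.state()['eef_pos'][:2]
robot.move_l([*G,.235],vel=.15); st()
robot.movep([*B,.235],down(BY))
robot.move_l([*B,.162],vel=.15); robot.wait(.3); st()
for n in("side","top"): cv2.imwrite(f"pics/{n}3.png",robot.grab_frame(n)[:,:,::-1])
t2=cv2.imread("pics/top2.png");s2=cv2.imread("pics/side2.png");s3=cv2.imread("pics/side3.png");t3=cv2.imread("pics/top3.png")
c=[t2[185:229,218:277],t3[185:229,218:277],s2[188:244,237:297][:44,:59],s3[188:232,237:296]]
c=[cv2.resize(i,(400,300),interpolation=cv2.INTER_CUBIC) for i in c]
cv2.imwrite("pics/c3.png",np.vstack([np.hstack(c[:2]),np.hstack(c[2:])]))
E
```

```text
t 13.14 [0.4259 0.1465 0.2342] F [-0.0604 -0.7299 -0.0313] op 0.0096 ff 59.989882707595825
t 15.13 [ 0.5425 -0.1004  0.1628] F [-0.9496 -0.4761 -0.9912] op 0.0091 ff 59.99006509780884
```

View pics/c3.png

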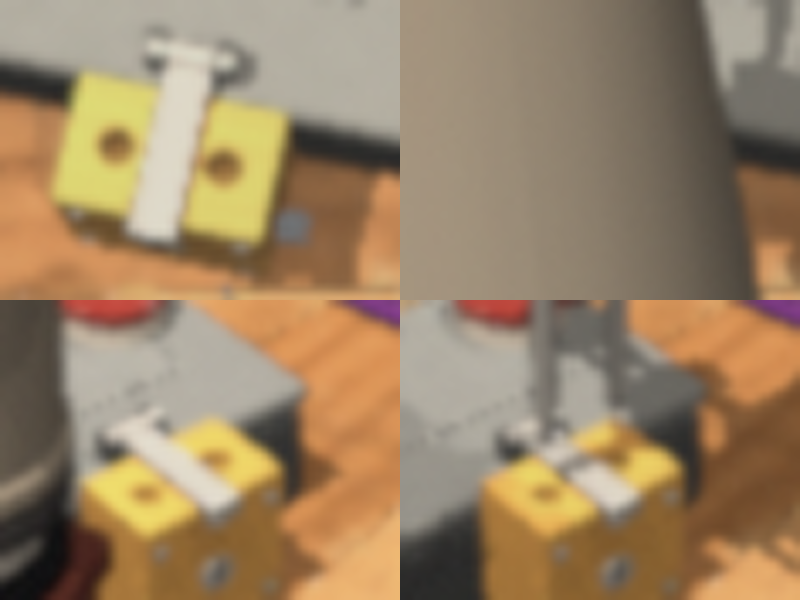

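Row 1 left (before carrying): bores in the top view at crop (117,146) and (222,166). Row 2: side-view bores at (146,193) and (216,158). Right: the legs hang above the block, centred on columns of about 146 and 215. Now I'll compare these with projections.

```bash
python3 - <<'E'
from h import *
k=400/59;k2=300/44
T=lambda x,y:((x+.5)/k-.5+218,(y+.5)/k2-.5+185)
S=lambda x,y:((x+.5)/k-.5+237,(y+.5)/k2-.5+188)
tb=[onz("top",T(*p),.07)[:2] for p in((117,146),(222,166))]
sb=[onz("side",S(*p),.07)[:2] for p in((146,193),(216,158))]
tc=np.mean([onz("top",T(*p),.07)[:2] for p in((82,72),(290,105),(262,243),(55,205))],0)
print("top bores",tb,"mid",np.mean(tb,0),"yaw",np.arctan2(-(tb[0]-tb[1])[0],(tb[0]-tb[1])[1]),"corners",tc)
print("side",sb,np.mean(sb,0),np.arctan2(-(sb[0]-sb[1])[0],(sb[0]-sb[1])[1]))
P=[.5425,-.1004]; d=np.array([-np.sin(BY),np.cos(BY)])*.018
def cr(u): return np.round([(u[0]+.5-237)*k-.5,(u[1]+.5-188)*k2-.5],1)
for sgn in(1,-1):
    for z in(.0938,.0938+.009,.115):
        print(sgn,z,cr(px("side",[*(P+sgn*d),z])[0]))
g=cv2.cvtColor(cv2.imread("pics/side3.png"),cv2.COLOR_BGR2HSV)
for r in(190,192,194,196,198,200,202,204,206,208): print(r,g[r,252:276,1].tolist())
E
```

```text
top bores [array([ 0.5459, -0.083 ]), array([ 0.5386, -0.1175])] mid [ 0.5422 -0.1003] yaw -0.20976707912020998 corners [ 0.5422 -0.1012]
side [array([ 0.5437, -0.0811]), array([ 0.536 , -0.1165])] [ 0.5398 -0.0988] -0.21336862068263168
1 0.0938 [143.1 141.3]
1 0.10279999999999999 [142.7 123. ]
1 0.115 [142.2  98. ]
-1 0.0938 [212.8 106.4]
-1 0.10279999999999999 [212.8  88.3]
-1 0.115 [212.7  63.5]
190 [163, 162, 158, 128, 67, 35, 30, 37, 46, 39, 26, 24, 26, 28, 32, 29, 28, 48, 105, 141, 149, 150, 151, 152]
192 [62, 67, 63, 56, 44, 32, 30, 27, 32, 26, 21, 22, 22, 22, 23, 27, 26, 39, 77, 113, 134, 146, 150, 150]
194 [41, 41, 41, 38, 34, 30, 30, 27, 21, 20, 22, 21, 22, 23, 23, 26, 26, 27, 28, 34, 47, 67, 104, 134]
196 [23, 21, 21, 23, 26, 29, 27, 26, 23, 22, 22, 21, 22, 22, 24, 24, 28, 25, 25, 21, 21, 25, 32, 51]
198 [21, 21, 23, 21, 25, 26, 27, 26, 22, 22, 22, 22, 21, 23, 22, 23, 25, 28, 25, 22, 21, 20, 21, 23]
200 [23, 23, 22, 22, 23, 27, 29, 28, 24, 25, 24, 23, 23, 22, 23, 25, 28, 27, 25, 21, 21, 22, 19, 19]
202 [23, 23, 24, 22, 22, 27, 27, 27, 25, 24, 22, 23, 23, 22, 22, 25, 26, 26, 22, 19, 22, 19, 19, 22]
204 [22, 23, 24, 23, 26, 28, 29, 25, 24, 23, 23, 23, 23, 23, 29, 38, 40, 34, 26, 22, 20, 20, 21, 19]
206 [25, 26, 27, 30, 31, 31, 29, 22, 21, 25, 31, 41, 57, 83, 104, 125, 132, 119, 99, 82, 53, 28, 18, 12]
208 [26, 26, 29, 29, 29, 30, 28, 25, 29, 47, 86, 115, 133, 143, 147, 152, 158, 164, 164, 161, 151, 130, 93, 53]
```

```bash
python3 - <<'E'
from h import *
s3=cv2.imread("pics/side3.png")[150:225,225:325]
s3=cv2.resize(s3,(800,600),interpolation=cv2.INTER_CUBIC)
s3=np.clip(255*(s3/255.)**.7,0,255).astype(np.uint8)
cv2.imwrite("pics/c4.png",s3)
E
```

```text
(no output)
```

View pics/c4.png

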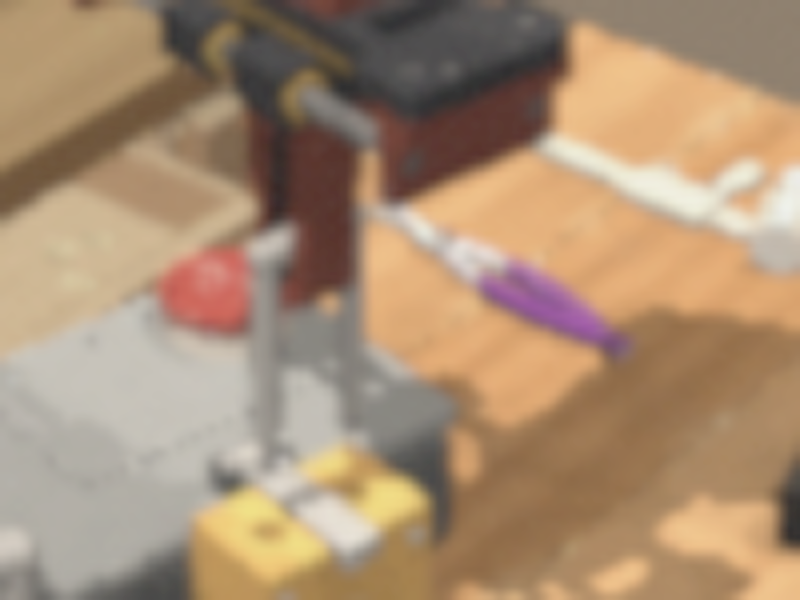

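The leg tips sit at columns 270 and 357 against bores at 268 and 355, and the rows also match after lowering. So alignment is within about 1–2 mm. I'll nudge +0.7 mm in y and go down gently with a guard.

```bash
sed -i 's/^B=.*/B=np.array([.5420,-.0996]);BY=-.208/' h.py; python3 - <<'E'
from h import *
robot.move_l([*B,.150],vel=.06,rotation=down(BY)); robot.wait(.2); st()
g=robot.move_l([*B,.132],vel=.02,guard=5); print(g); st(); robot.wait(.2); st()
E
```

```text
t 15.78 [ 0.5422 -0.0996  0.1501] F [-0.0656  0.2566 -1.4628] op 0.0097 ff 59.98997211456299
False
t 16.83 [ 0.5421 -0.0996  0.1321] F [-0.9024  1.0767 -0.8568] op 0.0093 ff 59.990386962890625
t 17.03 [ 0.542  -0.0996  0.1321] F [-0.7676 -0.1139 -1.3502] op 0.0096 ff 59.990408420562744
```

The legs are in the bores with no resistance. Next: step down in 0.5 mm increments and watch for the click.

```bash
cat >press.py <<'E'
from h import *
def F(n=5):
    v=[]
    for _ in range(n): v.append(robot.state()['force']); robot.wait(.02)
    return np.mean(v,0)
f0=F(8); z=robot.state()['eef_pos'][2]; pk=0; log=[]; why="end"
while z>.088:
    z-=.0005
    g=robot.move_l([*B,z],vel=.02,guard=12); f=F()-f0; log.append([z,*f])
    pk=max(pk,f[2])
    if f[2]>17 or g: why="force";break
    if pk>7 and f[2]<pk-2.3: why="click";break
    if np.hypot(f[0],f[1])>9: why="side";break
L=np.array(log);print(why,pk);print(L[::4]);print(L[-6:]);st()
E
python3 press.py
```

```text
click 14.812636863489793
[[ 0.1315 -0.3553 -0.2086 -0.0881]
 [ 0.1295 -0.5094  0.5476  0.1015]
 [ 0.1275 -0.8534  0.52    2.8079]
 [ 0.1255 -0.8407  0.4416  3.1377]
 [ 0.1235 -0.8904  0.5813  4.3527]
 [ 0.1215 -1.2501  1.0557  4.9086]
 [ 0.1195 -1.5398  1.0491  5.2597]
 [ 0.1175 -1.3464  1.4921  6.2154]
 [ 0.1155 -2.3677  1.6253  7.785 ]
 [ 0.1135 -1.848   1.7863 10.3386]
 [ 0.1115 -3.1976  1.8501 13.2671]
 [ 0.1095 -3.887   1.9335 14.2415]]
[[ 0.1105 -3.1951  2.4291 13.7785]
 [ 0.11   -3.9499  2.3664 14.5566]
 [ 0.1095 -3.887   1.9335 14.2415]
 [ 0.109  -3.874   2.3407 14.8126]
 [ 0.1085 -3.5767  2.3936 13.8416]
 [ 0.108  -2.5623  1.5277  9.3915]]
t 33.17 [ 0.5422 -0.0994  0.1085] F [-2.4541  1.7668  7.875 ] op 0.0094 ff 60.00523924827576
```

A click-like drop came 20 mm after the spring touch (14.8 → 9.4 N). One more 0.5 mm to confirm, then release.

```bash
python3 - <<'E'
from h import *
def F():
    v=[]
    for _ in range(6): v.append(robot.state()['force']); robot.wait(.02)
    return np.mean(v,0)
print(F()); z=.1075
print(robot.move_l([*B,z],vel=.02,guard=7)); f=F(); print(f); st()
robot.move_l([*B,z+.002],vel=.02); print("up 2mm",F())
s=st()
robot.move_gripper(.03,5); robot.wait(.2); st()
robot.move_l([*B,.25],vel=.15); robot.movep([.45,-.35,.25],down(BY)); robot.wait(.2); st()
for n in("side","top"): cv2.imwrite(f"pics/{n}5.png",robot.grab_frame(n)[:,:,::-1])
a=cv2.imread("pics/top5.png")[170:270,200:300];b=cv2.imread("pics/side5.png")[170:270,220:320]
cv2.imwrite("pics/c5.png",cv2.resize(np.hstack([a,b]),(800,400),interpolation=cv2.INTER_CUBIC))
E
```

```text
[-2.5732  1.6356  7.0953]
False
[-1.3037  1.7569  2.9808]
t 33.62 [ 0.5418 -0.0996  0.1073] F [-1.259   1.2986  2.49  ] op 0.0094 ff 60.00236928462982
up 2mm [-0.0794 -0.2032 -8.7679]
t 33.97 [ 0.5411 -0.0999  0.1086] F [ 0.4536 -0.5731 -9.8085] op 0.0092 ff 59.98112440109253
t 34.7 [ 0.542  -0.0996  0.1095] F [-0.0463 -0.5312  0.1991] op 0.0299 ff 0.0
t 37.02 [ 0.4511 -0.3484  0.2501] F [ 0.567  -0.3624  0.1788] op 0.0297 ff 0.0
```

View pics/c5.png

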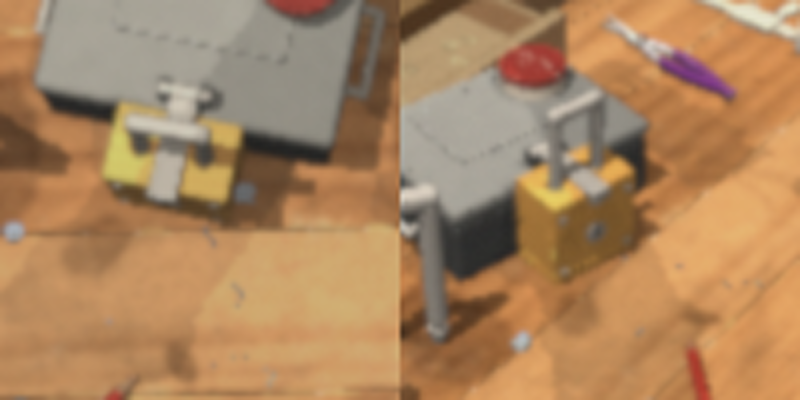

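The click is confirmed: pulling up 2 mm met about 9 N of resistance. Both views show the shackle seated upright over the flat strap, with its bar at crop (170,128) top and (577,105) side.

```bash
python3 -c "
from rig import robot
print(robot.finish_job())"
```

```text
the job is handed in; nothing more can be done
None
```

The job is handed in at about 37 s: the strap is folded flat, and the shackle clicked in about 31 mm deep (push peaked at 14.8 N), held against a 9 N upward pull, and is released; no verdict was returned.

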